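# Load and clamp the tilted post of the milling table

## Robot

A 6-joint arm with a two-finger parallel gripper is mounted at the origin on the work surface. World frame = base frame: x ahead of the robot, y to its left, z up, the work surface at z = 0. Lengths are in m, angles in rad, forces in N, time in s.
With the tool pointing down it reaches from about 0.25 to 0.8 m from the base axis. Payload 3.9 kg.
Tool frame: the origin (TCP) lies at the centre of the arm's flange, where the gripper is bolted on; the fingertips stand 173 mm ahead of it and the grasp point (between the pads) lies 155 mm ahead of it; z points along the fingers, y is the line along which they close (so a half turn about z gives the same grasp; the last joint's range is limited). The gripper opens to 85 mm and grips with 20 to 120 N. Pads are 22 mm wide; open, the fingers measure 114 mm over their backs; the gripper's body (76 mm by 85 mm) begins 54 mm behind the grasp point. The pads swing forward as they close: fully open they stand 13 mm farther back than shut.
Start: joints at [-1.232, 0.26, -0.138, 1.173, 0, 1.571], TCP at [0.174, -0.495, 0.405] pointing down, gripper open.
Joint ranges: [-2.78, 2.78], [-0.83, 1.72], [-1.28, 1.37], [-1.9, 2.12], [-1.57, 1.48], [-3.14, 3.14]. Speed limits (rad/s): [2.57, 2.57, 3.14, 3.14, 3.14, 3.14].

## Interface

Orientations are given as [roll, pitch, yaw] about the fixed x, y, z axes, in that order (R = Rz(yaw) Ry(pitch) Rx(roll)).
In Python, from bench import telemetry, snapshot, ctrl, boxes_of, place_of gives the robot as it stands. The module is installed in compiled form; this text tells all that it offers.
- The arm moves only by the tool move_arm, never from a script. Its argument "moves" is one flat list of numbers, 7 for each row, row after row: the opening, from 0 (shut) to 1 (fully open), then the shift along the world's x, y, z in units of 2 cm (1.0 is 2 cm), then the turn, a rotation vector about the world's x, y, z in units of 10 degrees (1.0 is 10 degrees). In form: [jaw, tx, ty, tz, wx, wy, wz, jaw, tx, ty, tz, wx, wy, wz, ...]. A call has 1 to 12 rows; each row shifts and turns the commanded pose from where the row before left it; what a row does not reach is not made up. A row lasts 1/8 s, in which the tool goes at most 62.5 mm and 10.7 degrees, less where a joint would pass 70% of its speed; a pose out of reach is approached as far as the arm can. A call with a number of a shift or a turn outside -1 to 1 is refused whole. A call with a gripper value outside its range is refused whole. The fingers move at their own pace and stop on an object; "squeeze" is the grip in N (left out, the last holds). Time passes only in rows, so rows that do not move let the fingers close. It gives the time, the measured TCP pose, the force, the opening and the grip force at its end, in the units of the state.
- telemetry.observe(): the state, without advancing time (a new reading comes with each control period).
- snapshot(name): name is "side" or "top"; returns a dict with "frame" (420x560x3 uint8, red, green, blue), "z_map" (420x560 float32, m along the optical axis (not along the pixel's ray), 0 where there is no reading), "vfov" (degrees; the focal length in pixels is half the picture's height over the tangent of half this angle, whatever the lens; pixels are square), "cx", "cy" (the principal point, pixels), "T" (4x4, takes a point from camera to world coordinates). Camera axes: x right, y down, z forward; pixel columns grow to the right and rows downward; lengths in m; the calibration is good to about 2 mm. A picture is of the moment at which its call begins.
- ctrl.sign_off(): hands the job in; it is judged then, once.
Trained networks look in a picture, given as the dict that the camera call returned (one of the last four; its "shot" number tells which), for a name from the list of things; names that differ only in an ending like _2 or _b are one class to them, and where a whole thing is asked for, a point or a joint stands for the part that bears it (a point fixed in the world has none). Each returns a list of dicts, best first, with "score" (0 to 1); they miss things now and then, are a little off and sometimes report something else, mostly with a low value. They report only what shows in the picture. A call takes as long as a camera call. They do not tell look-alikes from the thing itself.
- boxes_of(picture, name): "at" ([x, y, z] in m, in world coordinates, good to about 4 mm: the middle of the surface that is visible of it).
- place_of(picture, name): "at" ([x, y, z] in m, in world coordinates, good to about 4 mm: a listed point, or the origin of a listed thing).
The state is a dict: "t": time; "joint_pos": joint angles; "dq": joint speeds; "joint_torque": joint torques, N m; "tool_pos": TCP position; "eef_rot": TCP orientation; "force": force on the tool from outside, world axes, zero at the start; "torque": the same for the moment, N m; "gripper_width": finger opening in m; "grip_force": force on a finger pad.
Only numpy, scipy, OpenCV 4.12 (cv2) and the standard library are available. Lean on these libraries where they do the work, as an engineer would, in place of code of your own. Each camera call takes 0.05 s, during which the arm holds its last target. There are 200 camera calls.

## Task

Set up the milling table: thread the silver wide collar and then the brass collar, flange down, onto the leaning post, lowering each gently until it is fully home (the silver one flat on the blue seat, the brass one flat on the silver one) rather than letting it drop. Then turn the black clamp knob clockwise until it clicks past its detent. Leave everything else on the bench where it stands.

Things in the scene. Friction and masses are not known exactly. Their poses are not given: they have to be found in the camera images.
- fixture: Fixed ivory base plate 180 x 320 mm (x, y), 20 mm thick; origin at the centre of its underside. At local (0, +80) mm a grey drum with a tilted blue head carries the post; at (-10, -85) mm a grey pillar 60 mm across, 65 mm high, carries the clamp knob.
- post: Steel post on a blue round seat 94 mm across, leaning 30 degrees towards the fixture's -x side (the robot). Origin: centre of the seat's face, 100 mm above the bench; z runs up along the post. 28 mm across up to 25 mm, tapers to 20 mm across at 30 mm; tapered nose from 58 mm to its end at 70 mm. The wide collar goes down to the seat; the brass one rests on the wide one's hub, at 32 mm.
- wide_collar: Silver aluminium flanged collar, standing flange down on the bench: flange 84 mm across and 8 mm thick, above it a plain round hub 46 mm across, 32 mm high in all, with a 31 mm bore right through; about 180 g. Origin: centre of the underside of the flange; z runs up along the bore. Round, so its yaw does not matter. Take it by the hub.
- brass_collar: Yellow brass flanged collar, standing flange down on the bench: flange 66 mm across and 8 mm thick, above it a plain round hub 40 mm across, 32 mm high in all, with a 23 mm bore right through; about 360 g. Origin: centre of the underside of the flange; z runs up along the bore. Round, so its yaw does not matter. Take it by the hub.
- clamp_knob (a joint): Turn of the black clamp knob, clockwise seen from above, in rad: open near 0, end stop at 1.2. A detent holds it at 0 with about 0.2 N m and eases towards 0.6; past that it clicks over by itself to the stop at 1.2.
- clamp_grip (a point): Point on the vertical axis of the clamp knob at the height to grip, 96 mm above the bench; the frame turns with the knob. The knob has an upright bar 64 mm long (along this x), 16 mm thick (along this y), from 21 mm below to 14 mm above this point, on a disc 68 mm across; a white line on top marks its -x end.
- cast: Bystander: plaster dental cast 75 x 70 x 32 mm, origin under its centre.
- white_jar: Bystander: white jar 72 mm across, 65 mm high, yellow cap, origin under its centre.
- wood_box: Bystander: open wooden instrument box 260 x 110 x 45 mm, origin under its centre.
- cup: Bystander: white cup 72 mm across, 85 mm high, origin under its centre.
- green_bin: Bystander: open green bin 200 x 140 x 70 mm, origin under its centre.
- spatula: Bystander: blue-handled hand tool 160 mm long lying on the bench.
Things that resemble listed ones, but are neither listed nor needed, are in the scene too. Several things have the shape of the brass_collar; the one meant has the colours described above.

How it is judged:
By the outcome, as a careful person would: the job done as asked, in the order asked, and still so for the second after the job is handed in, with the robot touching nothing.
It also fails if it takes over 72 s, if anything falls off the work surface, if the arm or the gripper's body presses on something with over 40 N, if the wrist force passes 120 N, or if a joint passes its speed limit or range.

## Working session

There is one attempt and no reset: what is moved stays moved. The work goes in short steps, Python scripts to look and compute and a tool call to move; the robot and the scene stay as the last step left them, time stands still between calls to the robot, and variables do not carry over. Pictures are saved under pics/ and viewed, at most 10 in all, crops included, and the job is handed in when it is done.

Besides the shell and the picture viewer there is one more tool, called after "Emit:" by a JSON object that holds its "api" and its "payload", one argument or row to a line. move_arm: Moves the arm, as the interface text tells. Shifts and turns lie within -1 to 1; 1 stands for 2 cm of shift or 10 degrees of turn. Its arguments: {"type":"object","properties":{"moves":{"type":"array","items":{"type":"number"}},"squeeze":{"type":"number"}},"required":["moves"]}

```bash
mkdir -p pics
cat > h.py <<'E'
import numpy as np, cv2
from bench import telemetry, snapshot, ctrl, boxes_of, place_of
def pts(s):
    z=s["z_map"]; f=z.shape[0]/2/np.tan(np.radians(s["vfov"])/2)
    v,u=np.mgrid[:z.shape[0],:z.shape[1]]
    P=np.stack([(u-s["cx"])/f*z,(v-s["cy"])/f*z,z,np.ones_like(z)],-1)@s["T"].T
    P=P[...,:3]; P[z==0]=np.nan; return P
def pix(s,p):
    c=np.linalg.inv(s["T"])@np.r_[p,1]; f=s["z_map"].shape[0]/2/np.tan(np.radians(s["vfov"])/2)
    return np.round([c[0]/c[2]*f+s["cx"],c[1]/c[2]*f+s["cy"]])
def save(s,n,crop=None,k=1):
    a=s["frame"]
    if crop: x0,y0,x1,y1=crop; a=a[y0:y1,x0:x1]
    cv2.imwrite("pics/"+n,cv2.resize(a[...,::-1],None,fx=k,fy=k,interpolation=cv2.INTER_CUBIC))
E
python3 - <<'E'
from h import *
np.set_printoptions(precision=4,suppress=True)
for c in("top","side"):
    s=snapshot(c); save(s,c+"1.png")
    print(c,s["T"],s["vfov"])
    for n in["fixture","post","wide_collar","brass_collar","clamp_grip","cast","white_jar","wood_box","cup","green_bin","spatula"]:
        for r in place_of(s,n): print(n,np.round(r["at"],4),round(r["score"],2),pix(s,r["at"]),{k:v for k,v in r.items() if k not in("at","score")})
print(telemetry.observe())
E
```

```text
top [[-0.0189 -0.9959  0.0889  0.3787]
 [-0.9998  0.018  -0.0106 -0.0057]
 [ 0.009  -0.089  -0.996   1.3241]
 [ 0.      0.      0.      1.    ]] 53.23306232206256
fixture [0.6102 0.1392 0.0006] 0.73 [234. 176.] {}
post [0.6095 0.2205 0.1024] 0.8 [203. 170.] {}
wide_collar [ 0.3635 -0.3181  0.0041] 0.76 [381. 250.] {}
wide_collar [ 0.5412 -0.5272  0.0017] 0.28 [444. 193.] {}
brass_collar [ 0.5373 -0.2971  0.0034] 0.71 [372. 196.] {}
brass_collar [ 0.4993 -0.1663 -0.0009] 0.67 [331. 208.] {}
brass_collar [ 0.6087 -0.1647  0.0015] 0.57 [330. 174.] {}
clamp_grip [0.607  0.0566 0.0993] 0.97 [259. 170.] {}
cast [ 0.7375 -0.1939 -0.0006] 0.57 [337. 135.] {}
wood_box [ 0.5422 -0.5265 -0.0019] 0.66 [443. 193.] {}
cup [0.4068 0.4764 0.0006] 0.9 [127. 241.] {}
green_bin [ 0.5721  0.4949 -0.0004] 0.84 [122. 189.] {}
spatula [0.2446 0.2985 0.0054] 0.75 [184. 293.] {}
side [[-0.9721 -0.1679  0.1637  0.2468]
 [-0.2344  0.6683 -0.706   1.0407]
 [ 0.0091 -0.7247 -0.6891  1.1042]
 [ 0.      0.      0.      1.    ]] 53.07048966951914
fixture [ 0.6086  0.1418 -0.0014] 0.75 [235. 252.] {}
post [0.6049 0.
[... 701 characters left out ...]
}
white_jar [0.6033 0.2237 0.1018] 0.42 [227. 250.] {}
wood_box [ 0.5417 -0.53    0.001 ] 0.96 [295. 146.] {}
green_bin [ 0.5698  0.4964 -0.0007] 0.59 [210. 346.] {}
spatula [0.2467 0.2982 0.    ] 0.74 [333. 311.] {}
{'t': 1.2, 'joint_pos': array([-1.232 ,  0.26  , -0.1381,  1.1727, -0.    ,  1.5708]), 'dq': array([-0.0006, -0.0012, -0.0021, -0.0003,  0.0003, -0.0005]), 'joint_torque': array([  0.0012, -40.5625,  25.4235,   0.0011,   0.0003,  -0.    ]), 'tool_pos': array([ 0.1745, -0.4952,  0.4047]), 'eef_rot': array([-3.1416,  0.    ,  0.3388]), 'force': array([-0.648 , -0.1344,  0.5034]), 'torque': array([-0.0272,  0.0151,  0.0142]), 'grip_force': 0.0, 'gripper_width': 0.08570399699144342}
```

View pictures.

View pics/top1.png

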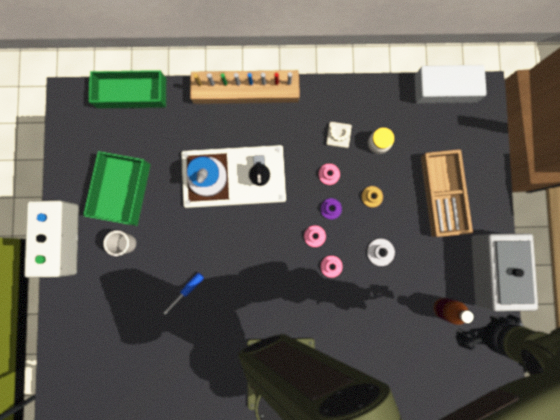

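Run:
```python
import cv2,numpy as np
a=cv2.imread("pics/top1.png")[150:290,300:440]; b=cv2.imread("pics/side1.png")[130:270,190:370]
A=cv2.resize(a,(400,400),interpolation=2);B=cv2.resize(b,None,fx=2.2,fy=400/140,interpolation=2)
cv2.imwrite("pics/crop1.png",np.hstack([A,B]))
```

```text
(no output)
```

View pics/crop1.png

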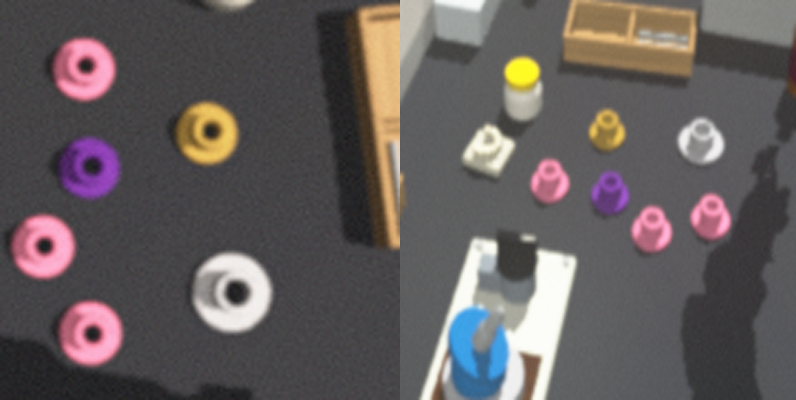

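View pics/side1.png

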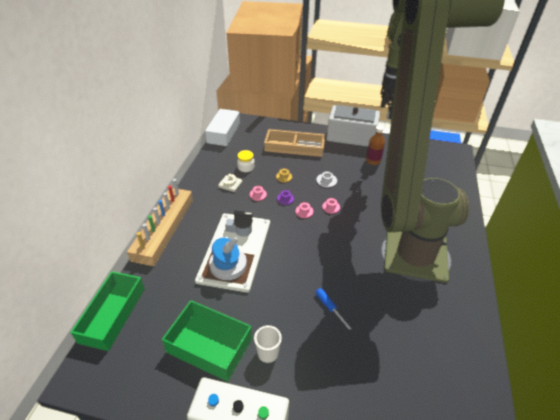

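Top view: the ivory fixture is at (235,176), with the blue seat and post at (205,172) and the black knob at (260,173). The silver wide collar is at (381,252).

Shapes like the brass collar: yellow at (372,196), purple at (331,208), and pink at (330,174), (315,236) and (331,267). Only the one at (372,196) is yellow brass, and the crop confirms it.

Next I refine the poses from depth.

```bash
cat > m.py <<'E'
from h import *
from scipy.optimize import least_squares
np.set_printoptions(precision=4,suppress=True)
def near(P,c,r): return np.hypot(P[...,0]-c[0],P[...,1]-c[1])<r
C={"wide":(.362,-.318,.084,.046),"brass":(.538,-.297,.066,.040)}
data=[]
for c in("top","side"):
    s=snapshot(c);P=pts(s);hsv=cv2.cvtColor(s["frame"],cv2.COLOR_RGB2HSV)
    z=P[...,2]
    for n,(x,y,df,dh) in C.items():
        m=near(P,(x,y),.06)&(z>.005)&(z<.04)
        q=P[m]; f=q[q[:,2]<.014]; t=q[q[:,2]>.028]
        print(c,n,"flange",cv2.minEnclosingCircle(f[:,:2].astype(np.float32)),"hub",cv2.minEnclosingCircle(t[:,:2].astype(np.float32)),"ztop",np.median(t[:,2]),np.median(f[:,2]),len(f),len(t))
    # plate
    m=near(P,(.607,.14),.22)&(z>.014)&(z<.026)
    print(c,"plate",cv2.minAreaRect(P[m][:,:2].astype(np.float32)*1000), np.median(P[m][:,2]))
    blue=(hsv[...,0]>95)&(hsv[...,0]<125)&(hsv[...,1]>120)&near(P,(.607,.22),.08)&(z>.06)
    rest=near(P,(.58,.22),.07)&(z>.085)&(hsv[...,1]<80)
    data.append((P[cv2.erode(blue.astype(np.uint8),np.ones((3,3)))>0],P[rest]))
    print(c,len(data[-1][0]),len(data[-1][1]))
    m=near(P,(.607,.057),.045)&(z>.10)&(z<.12); q=P[m]
    print(c,"bar",cv2.minAreaRect(q[:,:2].astype(np.float32)*1000),np.median(q[:,2]),len(q))
    k=near(P,(.607,.057),.045)&(z>.06)&(z<.09)
    print("knobdisc",cv2.minEnclosingCircle(P[k][:,:2].astype(np.float32)))
def loc(p,q):
    a=p[3];t=p[4]
    Z=np.array([-np.sin(t)*np.cos(a),-np.sin(t)*np.sin(a),np.cos(t)])
    d=q-p[:3];h=d@Z;return h,np.linalg.norm(d-h[:,None]*Z,axis=1)
def fit(D):
    B=np.vstack([d[0] for d in D]);S=np.vstack([d[1] for d in D])
    def res(p):
        h,r=loc(p,B);g,w=loc(p,S)
        ok=(g>3)&(g<100)
        rr=np.interp(g,[0,.025,.030,.058,.070],[.014,.014,.010,.010,.006])
        e=np.where((g>.004)&(g<.066),w-rr,0)
        e=np.where(w>.025,0,e)
        return np.r_[h*1000/np.sqrt(len(h)),e*1000/np.sqrt(len(e)),(np.degrees(p[4])-30)*2]
    r=least_squares(res,[.607,.22,.1,.05,np.radians(30)],loss="soft_l1")
    h,w=loc(r.x,B);print("seat+post",r.x[:3],np.degrees(r.x[3:]),"cost",r.cost,"edge max r",np.percentile(w,99))
    # blue centroid check
for D in([data[0]],[data[1]],data): fit(D)
E
python3 m.py
```

```text
top wide flange ((0.36240875720977783, -0.3178766369819641), 0.059020549058914185) hub ((0.358161985874176, -0.3145953118801117), 0.022792214527726173) ztop 0.032315279655471985 0.008252053431705875 384 94
top brass flange ((0.5359474420547485, -0.2971336543560028), 0.057546842843294144) hub ((0.533389151096344, -0.29467079043388367), 0.020022884011268616) ztop 0.031831935715585846 0.008319160305010453 192 80
top plate ((605.0590209960938, 143.66436767578125), (180.072998046875, 319.8766174316406), 2.347083806991577) 0.020236630612813222
top 422 114
top bar ((599.2298583984375, 58.06890106201172), (63.363067626953125, 15.826482772827148), 2.649386405944824) 0.10986279569637958 120
knobdisc ((0.604986846446991, 0.057981643825769424), 0.03946530818939209)
side wide flange ((0.36717337369918823, -0.3206111490726471), 0.05306892842054367) hub ((0.361692875623703, -0.31383711099624634), 0.02282707951962948) ztop 0.030525923914866526 0.008041126113832897 108 32
side brass flange ((0.5336706638336182, -0.27903905510902405), 0.045794446021318436) hub ((0.5367207527160645, -0.2945033609867096), 0.020466670393943787) ztop 0.03102044101306023 0.007508263002814819 70 32
side plate ((608.541748046875, 143.9454803466797), (179.56436157226562, 323.33380126953125), 2.3276162147521973) 0.01917048915937758
side 364 124
side bar ((602.4558715820312, 58.18739318847656), (63.94120788574219, 18.464473724365234), 4.95501708984375) 0.10768161809148946 86
knobdisc ((0.6004728674888611, 0.06147010624408722), 0.03330688923597336)
seat+post [0.6022 0.2232 0.1002] [ 2.0883 30.0077] cost 3.460891326781515 edge max r 0.04573542360732872
seat+post [0.6059 0.2192 0.0983] [-6.661  30.0468] cost 31.984572498520574 edge max r 0.05104878986785685
seat+post [0.6039 0.2201 0.0991] [-5.3237 30.0646] cost 21.528367993562313 edge max r 0.04978331647742061
```

Emit:
{"api": "move_arm", "payload": {
  "moves": [1,0.93,0.9,-0.8,0,0,-0.17,1,0.93,0.9,-0.8,0,0,-0.17,1,0.93,0.9,-0.8,0,0,-0.17,1,0.93,0.9,-0.8,0,0,-0.17,1,0.93,0.9,-0.8,0,0,-0.17,1,0.93,0.9,-0.8,0,0,-0.17,1,0.93,0.9,-0.8,0,0,-0.17,1,0.93,0.9,-0.8,0,0,-0.17,1,0.93,0.9,-0.8,0,0,-0.17,1,0.93,0.95,-0.8,0,0,-0.17,1,0,0,-1,0,0,0,1,0,0,0,0,0,0],
  "squeeze": 20
}}

```text
t: 2.8
tool_pos: [0.3601, -0.3133, 0.2236]
eef_rot: [-3.139, 0.002, 0.043]
force: [-0.8, 0.2, 0.4]
gripper_width: 0.0854
grip_force: 0.0
```

Emit:
{"api": "move_arm", "payload": {
  "moves": [1,0,0,-1,0,0,0,1,0,0,-1,0,0,0,0,0,0,0,0,0,0,0,0,0,0,0,0,0,0,0,0,0,0,0,0,0,0,0,0,0,0,0,0,0,0,0,0,0,0],
  "squeeze": 20
}}

```text
t: 3.68
tool_pos: [0.361, -0.315, 0.1861]
eef_rot: [3.139, -0.002, 0.042]
force: [-0.8, -1.8, 6.5]
gripper_width: 0.0458
grip_force: 20.6
```

Emit:
{"api": "move_arm", "payload": {
  "moves": [1,0,0,0.1,0,0,0,1,0,0,0,0,0,0,1,0,0,0,0,0,-1,1,0,0,0,0,0,-1,1,0,0,0,0,0,-1,1,0,0,0,0,0,-1,1,0,0,0,0,0,-1,1,0,0,0,0,0,-1,1,0,0,0,0,0,-1,1,0,0,0,0,0,-1,1,0,0,0,0,0,-1,1,0,0,0,0,0,0]
}}

```text
t: 5.18
tool_pos: [0.1614, -0.4331, 0.1842]
eef_rot: [-2.97, 0.005, -1.267]
force: [1.0, 0.7, -0.3]
gripper_width: 0.0853
grip_force: 0.0
```

Emit:
{"api": "move_arm", "payload": {
  "moves": [0,0,0,0,0,0,0,0,0,0,0,0,0,0,0,0,0,0,0,0,0,0,0,0,0,0,0,0,0,0,0,0,0,0,0],
  "squeeze": 20
}}

```text
t: 5.8
tool_pos: [0.1647, -0.4322, 0.1845]
eef_rot: [-2.97, 0.004, -1.26]
force: [0.4, 0.4, 0.8]
gripper_width: 0.0003
grip_force: 0.0
```

Run:
```python
from h import *
print(telemetry.observe())
s=snapshot("top"); save(s,"top2.png",(280,120,520,400),2)
for r in place_of(s,"wide_collar"): print(r["at"],r["score"],pix(s,r["at"]))
```

```text
{'t': 5.8, 'joint_pos': array([-1.26106239,  0.37543138, -0.63917545,  0.56083116,  0.17154483,
        3.14061007]), 'dq': array([-0.00370473,  0.00054008,  0.0010718 ,  0.00059955, -0.00065286,
       -0.0007274 ]), 'joint_torque': array([ 8.57468764e-02, -3.86493123e+01,  1.70618981e+01,  4.25997516e-02,
        6.48918562e-01, -2.35465978e-05]), 'tool_pos': array([ 0.16467758, -0.43223586,  0.18446149]), 'eef_rot': array([-2.97004341,  0.00447393, -1.26009422]), 'force': array([0.3814973 , 0.44461924, 0.76031154]), 'torque': array([-0.06120571,  0.1473604 ,  0.03485654]), 'grip_force': 0.0, 'gripper_width': 0.000281171300497865}
[0.2562, -0.401, 0.0045] 0.73 [409. 284.]
```

View pics/top2.png

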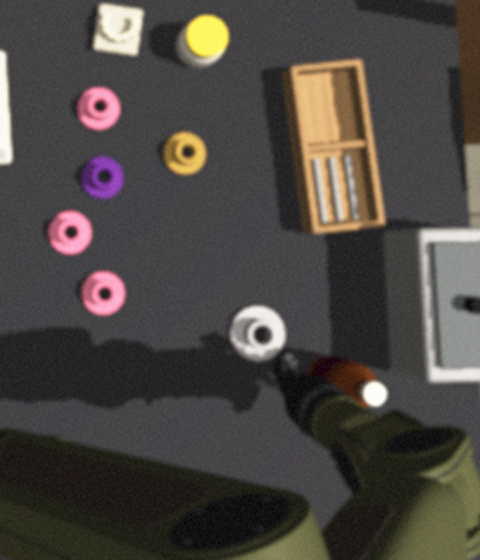

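```bash
cat > g.py <<'E'
from h import *
from scipy.spatial.transform import Rotation as R
np.set_printoptions(precision=3,suppress=True)
A=2.35
def tgt(t,phi=-90): return R.from_euler('ZYX',[A,-t,180],degrees=True)*R.from_euler('Z',phi,degrees=True)
def delta(p,Rt,p0=None,R0=None):
    o=telemetry.observe()
    p0=o["tool_pos"] if p0 is None else p0
    R0=R.from_euler('xyz',o["eef_rot"]) if R0 is None else R0
    print("shift units",(np.array(p)-p0)/.02,"turn units",np.degrees((Rt*R0.inv()).as_rotvec())/10)
def hub(c,xy,d=.046,z0=.026,z1=.04):
    s=snapshot(c);P=pts(s);z=P[...,2]
    m=(np.hypot(P[...,0]-xy[0],P[...,1]-xy[1])<.05)&(z>z0)&(z<z1)
    return cv2.minEnclosingCircle(P[m][:,:2].astype(np.float32)),s
E
python3 - <<'E'
from g import *
for c in("top","side"): print(c,hub(c,(.2562,-.401))[0])
delta((.2562,-.4,.26),tgt(0))
E
```

```text
top ((0.24943648278713226, -0.39813411235809326), 0.023372719064354897)
side ((0.25263309478759766, -0.39883020520210266), 0.024771299213171005)
shift units [4.595 1.62  3.778] turn units [-1.395 -0.285 16.406]
```

Run:
```python
from g import *
delta((.251,-.3983,.26),tgt(0,0))
```

```text
shift units [4.335 1.705 3.778] turn units [-0.881  0.582  7.443]
```

Emit:
{"api": "move_arm", "payload": {
  "moves": [0,0,0,0.95,0,0,0,0,0,0,0.95,0,0,0,1,0,0,0.95,-0.11,0.073,0.93,1,0,0,0.95,-0.11,0.073,0.93,1,0.72,0.285,0,-0.11,0.073,0.93,1,0.72,0.285,0,-0.11,0.073,0.93,1,0.72,0.285,0,-0.11,0.073,0.93,1,0.72,0.285,0,-0.11,0.073,0.93,1,0.72,0.285,0,-0.11,0.073,0.93,1,0.72,0.285,0,-0.11,0.073,0.93,1,0,0,0,0,0,0]
}}

```text
t: 7.38
tool_pos: [0.2512, -0.3978, 0.2604]
eef_rot: [-3.142, 0.0, 0.04]
force: [-0.1, -0.7, -0.4]
gripper_width: 0.0855
grip_force: 0.0
```

Run:
```python
from g import *
print(telemetry.observe()["joint_pos"],telemetry.observe()["tool_pos"],telemetry.observe()["t"])
delta((.251,-.3983,.186),tgt(0,0))
```

```text
[-1.008  0.283 -0.517  0.771 -0.     2.094] [ 0.251 -0.398  0.26 ] 7.375
shift units [-0.011 -0.023 -3.721] turn units [-0.    -0.001  0.004]
```

Emit:
{"api": "move_arm", "payload": {
  "moves": [1,0,0,-0.95,0,0,0,1,0,0,-0.95,0,0,0,1,0,0,-0.95,0,0,0,1,0,0,-0.85,0,0,0,0,0,0,0,0,0,0,0,0,0,0,0,0,0,0,0,0,0,0,0,0,0,0,0,0,0,0,0,0,0,0,0,0,0],
  "squeeze": 20
}}

```text
invalid input
```

Emit:
{"api": "move_arm", "payload": {
  "moves": [1,0,0,0,0,0,0,1,0,0,0,0,0,0,1,0,0,0,0,0,1,1,0,0,0,0,0,1,1,0,0,0,0,0,1,1,0,0,0,0,0,1,1,0,0,0,0,0,1,1,0,0,0,0,0,1,1,0,0,0,0,0,1,1,0,0,0,0,0,1,1,0,0,0,0,0,1,1,0,0,0,0,0,0]
}}

```text
t: 8.88
tool_pos: [0.2502, -0.3984, 0.2604]
eef_rot: [-3.142, 0.0, 1.608]
force: [-0.8, 0.1, 0.0]
gripper_width: 0.0854
grip_force: 0.0
```

Emit:
{"api": "move_arm", "payload": {
  "moves": [0,0,0,0,0,0,0,0,0,0,0,0,0,0,0,0,0,0,0,0,0,0,0,0,0,0,0,0,0,0,0,0,0,0,0],
  "squeeze": 20
}}

```text
t: 9.5
tool_pos: [0.2507, -0.3982, 0.2605]
eef_rot: [3.142, 0.0, 1.611]
force: [-0.6, 0.0, -0.9]
gripper_width: -0.0
grip_force: 0.0
```

Emit:
{"api": "move_arm", "payload": {
  "moves": [1,0,0,0,0,0,0,1,0,0,0,0,0,0,1,0,0,-0.95,0,0,0,1,0,0,-0.95,0,0,0,1,0,0,-0.95,0,0,0,1,0,0,-0.85,0,0,0,0,0,0,0,0,0,0,0,0,0,0,0,0,0,0,0,0,0,0,0,0,0,0,0,0,0,0,0,0,0,0,0,0,0,0],
  "squeeze": 20
}}

```text
t: 10.88
tool_pos: [0.2511, -0.3986, 0.1874]
eef_rot: [3.14, 0.002, 1.611]
force: [1.5, 2.1, 6.4]
gripper_width: 0.0454
grip_force: 20.8
```

Run:
```python
from g import *
delta((.4675,.2181,.336),tgt(30))
```

```text
shift units [10.819 30.836  7.431] turn units [ 0.132 -2.988  0.005]
```

Emit:
{"api": "move_arm", "payload": {
  "moves": [0,0,0,0,0,0,0,0,0,0,0.4,0,0,0,0,0,0,0.8,0,0,0,0,0,0,1,0,0,0,0,0,0,1,0,0,0,0,0,0,1,0,0,0],
  "squeeze": 45
}}

```text
t: 11.62
tool_pos: [0.2503, -0.3979, 0.271]
eef_rot: [-3.14, -0.0, 1.611]
force: [-0.3, -0.1, -0.5]
gripper_width: 0.0441
grip_force: 46.3
```

Emit:
{"api": "move_arm", "payload": {
  "moves": [0,0.35,1,0.27,0,0,0,0,0.35,1,0.27,0,0,0,0,0.35,1,0.27,0,0,0,0,0.35,1,0.27,0,0,0,0,0.35,1,0.27,0,0,0,0,0.35,1,0.27,0,0,0,0,0.35,1,0.27,0,0,0,0,0.35,1,0.27,0,0,0,0,0.35,1,0.27,0,0,0,0,0.35,1,0.27,0,0,0,0,0.35,1,0.27,0,0,0,0,0.35,1,0.27,0,0,0]
}}

```text
t: 13.12
tool_pos: [0.3338, -0.1564, 0.3346]
eef_rot: [-3.139, -0.001, 1.612]
force: [0.1, 0.7, -2.1]
gripper_width: 0.0447
grip_force: 46.3
```

Emit:
{"api": "move_arm", "payload": {
  "moves": [0,0.35,1,0,0,-0.2,0,0,0.35,1,0,0,-0.2,0,0,0.35,1,0,0,-0.2,0,0,0.35,1,0,0,-0.2,0,0,0.35,1,0,0,-0.2,0,0,0.35,1,0,0,-0.2,0,0,0.35,1,0,0,-0.2,0,0,0.35,1,0,0,-0.2,0,0,0.35,1,0,0,-0.2,0,0,0.35,1,0,0,-0.2,0,0,0.35,1,0,0,-0.2,0,0,0.35,1,0,0,-0.2,0]
}}

```text
t: 14.62
tool_pos: [0.4169, 0.0828, 0.3339]
eef_rot: [2.726, 0.017, 1.608]
force: [-0.7, -0.1, -2.4]
gripper_width: 0.0443
grip_force: 46.3
```

Run:
```python
from g import *
o=telemetry.observe();print(o["joint_pos"],o["tool_pos"],o["gripper_width"],o["t"])
delta((.4675,.2181,.336),tgt(30))
```

```text
[ 0.228 -0.023 -0.734  0.453 -0.092  1.738] [0.417 0.083 0.334] 0.04434645462102193 14.625
shift units [2.532 6.766 0.106] turn units [ 0.121 -0.612  0.024]
```

Emit:
{"api": "move_arm", "payload": {
  "moves": [0,0.35,0.95,0,0.02,-0.1,0,0,0.35,0.95,0,0.02,-0.1,0,0,0.35,0.95,0,0.02,-0.1,0,0,0.35,0.95,0,0.02,-0.1,0,0,0.35,0.95,0,0.02,-0.1,0,0,0.35,0.95,0,0.02,-0.1,0,0,0.35,0.95,0.1,0,0,0,0,0,0,0,0,0,0,0,0,0,0,0,0,0]
}}

```text
t: 15.75
tool_pos: [0.4675, 0.2148, 0.3369]
eef_rot: [2.619, 0.0, 1.607]
force: [-0.4, 0.2, -2.5]
gripper_width: 0.0443
grip_force: 46.3
```

Run:
```python
from g import *
delta((.4675,.2181,.336),tgt(30))
o=telemetry.observe()
n=np.array([-.4996,-.0205,.866]);t=R.from_euler('xyz',o["eef_rot"]).apply([0,0,-1]);print("axis",t)
im=[]
for c in("top","side"):
    s=snapshot(c);P=pts(s)
    O=o["tool_pos"]-.1874*t  # collar origin
    d=P-O;h=d@t;r=np.linalg.norm(d-h[...,None]*t,axis=-1)
    m=(r<.055)&(h>-.006)&(h<.016)
    hs=cv2.cvtColor(s["frame"],cv2.COLOR_RGB2HSV)
    u=np.cross([0,1,0],t);u/=np.linalg.norm(u);v=np.cross(t,u)
    print(c,m.sum(),np.percentile(h[m],[10,50,90]))
    q=np.c_[d[m]@u,d[m]@v,h[m]];q=q[np.abs(q[:,2]-np.median(q[:,2]))<.006]
    print(cv2.minEnclosingCircle(q[:,:2].astype(np.float32)),"u",u,"v",v,q[:,:2].min(0),q[:,:2].max(0))
    x,y=pix(s,O).astype(int); a=s["frame"][max(0,y-60):y+80,max(0,x-70):x+70];im.append(cv2.resize(a,(390,390),interpolation=2))
cv2.imwrite("pics/pre1.png",np.hstack(im)[...,::-1])
```

```text
shift units [ 0.001  0.166 -0.047] turn units [ 0.002 -0.003  0.029]
axis [-0.499 -0.018  0.866]
top 286 [0.006 0.009 0.012]
((-0.0015999191673472524, -0.0001778365403879434), 0.04214823246002197) u [ 0.866 -0.     0.499] v [-0.009  1.     0.015] [-0.042 -0.042] [0.04  0.042]
side 273 [0.003 0.007 0.011]
((-0.00030902712023817003, 0.0002095866802847013), 0.04169560596346855) u [ 0.866 -0.     0.499] v [-0.009  1.     0.015] [-0.041 -0.022] [0.041 0.042]
```

View pics/pre1.png

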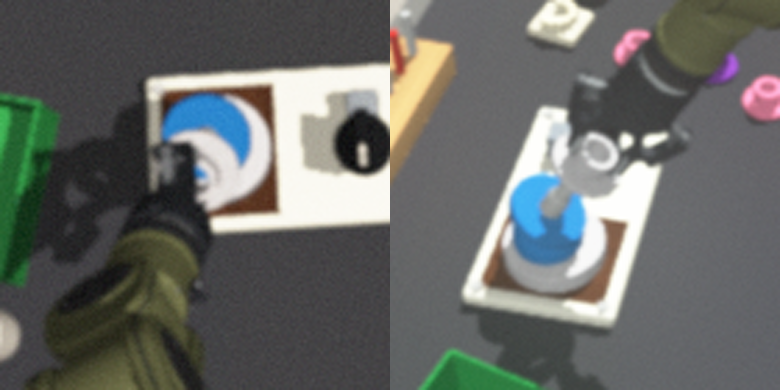

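Emit:
{"api": "move_arm", "payload": {
  "moves": [0,0.02,0.16,-0.04,0,0,0.03,0,0,0,0,0,0,0,0,0.25,0.01,-0.433,0,0,0,0,0.25,0.01,-0.433,0,0,0,0,0.125,0.005,-0.2165,0,0,0,0,0.125,0.005,-0.2165,0,0,0,0,0,0,0,0,0,0]
}}

```text
t: 16.73
tool_pos: [0.4831, 0.2185, 0.3099]
eef_rot: [2.618, 0.0, 1.612]
force: [0.1, 0.1, -1.8]
gripper_width: 0.0441
grip_force: 46.3
```

Emit:
{"api": "move_arm", "payload": {
  "moves": [0,0.125,0.005,-0.2165,0,0,0,0,0.125,0.005,-0.2165,0,0,0,0,0.125,0.005,-0.2165,0,0,0,0,0.125,0.005,-0.2165,0,0,0,0,0.125,0.005,-0.2165,0,0,0,0,0.063,0.003,-0.108,0,0,0,0,0.063,0.003,-0.108,0,0,0,0,0.063,0.003,-0.108,0,0,0,0,0,0,0,0,0,0]
}}

```text
t: 17.85
tool_pos: [0.4993, 0.2193, 0.2822]
eef_rot: [2.618, -0.0, 1.612]
force: [0.3, -0.2, -2.8]
gripper_width: 0.0445
grip_force: 46.3
```

Emit:
{"api": "move_arm", "payload": {
  "moves": [0,0.063,0.003,-0.108,0,0,0,0,0.063,0.003,-0.108,0,0,0,0,0.063,0.003,-0.108,0,0,0,0,0.063,0.003,-0.108,0,0,0,0,0.063,0.003,-0.108,0,0,0,0,0.063,0.003,-0.108,0,0,0,0,0.025,0.001,-0.043,0,0,0,0,0.025,0.001,-0.043,0,0,0,0,0.025,0.001,-0.043,0,0,0,0,0.025,0.001,-0.043,0,0,0,0,0,0,0,0,0,0]
}}

```text
t: 19.23
tool_pos: [0.5089, 0.2197, 0.2659]
eef_rot: [2.618, -0.0, 1.612]
force: [1.3, -0.1, -1.6]
gripper_width: 0.0441
grip_force: 46.3
```

Emit:
{"api": "move_arm", "payload": {
  "moves": [0,0.025,0.001,-0.043,0,0,0,0,0.025,0.001,-0.043,0,0,0,0,0.025,0.001,-0.043,0,0,0,0,0,0,0,0,0,0]
}}

```text
t: 19.73
tool_pos: [0.5104, 0.2198, 0.2632]
eef_rot: [2.618, -0.0, 1.612]
force: [-0.1, 0.6, -1.7]
gripper_width: 0.044
grip_force: 46.3
```

Emit:
{"api": "move_arm", "payload": {
  "moves": [0,0.025,0.001,-0.043,0,0,0,0,0.025,0.001,-0.043,0,0,0,0,0,0,0,0,0,0]
}}

```text
t: 20.1
tool_pos: [0.511, 0.2198, 0.2624]
eef_rot: [2.617, -0.0, 1.612]
force: [-6.9, -1.3, 7.5]
gripper_width: 0.0444
grip_force: 47.3
```

Emit:
{"api": "move_arm", "payload": {
  "moves": [0,0.013,0,-0.022,0,0,0,0,0,0,0,0,0,0,1,0,0,0,0,0,0,1,0,0,0,0,0,0,1,0,0,0,0,0,0,1,0,0,0,0,0,0,1,-0.25,-0.01,0.433,0,0,0,1,-0.5,-0.02,0.866,0,0,0,1,-0.5,-0.02,0.866,0,0,0,1,-0.5,-0.02,0.866,0,0,0,1,-0.5,-0.02,0.866,0,0,0,1,-0.25,-0.01,0.433,0,0,0]
}}

```text
t: 21.6
tool_pos: [0.4613, 0.2179, 0.3493]
eef_rot: [2.616, -0.001, 1.612]
force: [0.0, 0.7, -0.5]
gripper_width: 0.0854
grip_force: 0.0
```

```bash
cat > chk.py <<'E'
from g import *
S=np.array([.604,.2236,.1]);n=np.array([-.4996,-.0205,.866]);u=np.array([.866,0,.4996]);v=np.cross(n,u)
def chk(h0,h1,rmin,rmax,name=None):
    im=[]
    for c in("top","side"):
        s=snapshot(c);P=pts(s);d=P-S;h=d@n;a=d@u;b=d@v;r=np.hypot(a,b)
        m=(r<rmax)&(r>rmin)&(h>h0)&(h<h1)
        X=np.c_[a[m],b[m],np.ones(m.sum())];k,*_=np.linalg.lstsq(X,h[m],rcond=None)
        print(c,m.sum(),"plane tilt deg",np.degrees(k[:2]),"h",k[2],"ext",a[m].min(),a[m].max(),b[m].min(),b[m].max())
        x,y=pix(s,S+.03*n).astype(int);im.append(cv2.resize(s["frame"][y-50:y+50,x-50:x+50],(390,390),interpolation=2))
    if name: cv2.imwrite("pics/"+name,np.hstack(im)[...,::-1])
E
python3 - <<'E'
from chk import *
chk(-.002,.018,.026,.042,"seat1.png")
for c in("top","side"): print(c,hub(c,(.535,-.2946))[0])
delta((.45,.16,.34),tgt(0))
delta((.535,-.2946,.26),tgt(0))
E
```

```text
top 295 plane tilt deg [-2.703  0.176] h 0.008959519981506802 ext -0.04196052856930904 0.04162153869736143 -0.041543173478302886 0.034966157170169036
side 228 plane tilt deg [-1.222 -1.703] h 0.00655643664850027 ext -0.04153176895160632 0.040714126078996216 -0.03996360890077515 0.04121180699021933
top ((0.5341103672981262, -0.2943301796913147), 0.020835060626268387)
side ((0.0, 0.0), 0.0)
shift units [-0.58  -2.891 -0.383] turn units [-0.126  3.    -0.001]
shift units [  3.67  -25.621  -4.383] turn units [-0.126  3.    -0.001]
```

View pics/seat1.png

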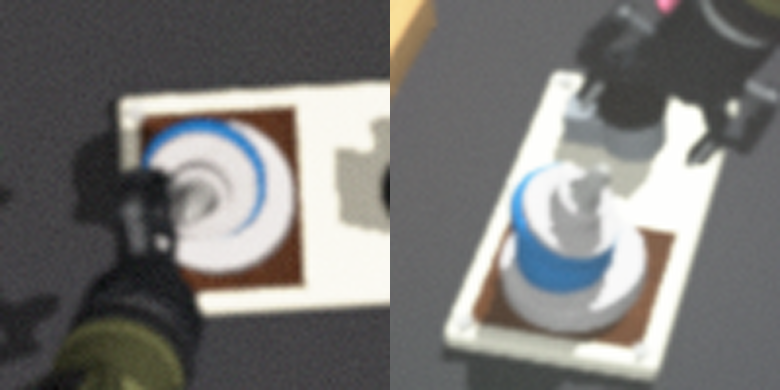

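Emit:
{"api": "move_arm", "payload": {
  "moves": [1,0.1,-1,0,-0.01,0.25,0,1,0.1,-1,0,-0.01,0.25,0,1,0.1,-1,0,-0.01,0.25,0,1,0.1,-1,0,-0.01,0.25,0,1,0.1,-1,0,-0.01,0.25,0,1,0.1,-1,0,-0.01,0.25,0,1,0.1,-1,0,-0.01,0.25,0,1,0.1,-1,0,-0.01,0.25,0,1,0.1,-1,0,-0.01,0.25,0,1,0.1,-1,0,-0.01,0.25,0,1,0.1,-1,0,-0.01,0.25,0,1,0.1,-1,0,-0.01,0.25,0]
}}

```text
t: 23.3
tool_pos: [0.4858, -0.023, 0.3467]
eef_rot: [-3.139, -0.001, 1.611]
force: [0.9, -0.5, -1.0]
gripper_width: 0.085
grip_force: 0.0
```

Emit:
{"api": "move_arm", "payload": {
  "moves": [1,0.2,-1,0,0,0,0,1,0.2,-1,0,0,0,0,1,0.2,-1,0,0,0,0,1,0.2,-1,0,0,0,0,1,0.2,-1,0,0,0,0,1,0.2,-1,-0.5,0,0,0,1,0.2,-1,-0.6,0,0,0,1,0.2,-1,-0.6,0,0,0,1,0.2,-1,-0.6,0,0,0,1,0.2,-1,-0.6,0,0,0,1,0.2,-1,-0.6,0,0,0,1,0.2,-1,-0.6,0,0,0]
}}

```text
t: 24.8
tool_pos: [0.5339, -0.2635, 0.2649]
eef_rot: [-3.142, -0.001, 1.612]
force: [-0.3, -0.1, 0.1]
gripper_width: 0.0855
grip_force: 0.0
```

Run:
```python
from g import *
o=telemetry.observe();print(o["tool_pos"],o["t"],o["joint_pos"])
delta((.535,-.2945,.26),tgt(0))
```

```text
[ 0.534 -0.263  0.265] 24.8 [-0.459  0.467 -0.202  0.902  0.001  1.071]
shift units [ 0.054 -1.55  -0.245] turn units [-0.006 -0.     0.001]
```

Emit:
{"api": "move_arm", "payload": {
  "moves": [1,0.05,-0.8,0,0,0,0,1,0,-0.8,0,0,0,0,1,0,0,-0.8,0,0,0,1,0,0,-0.8,0,0,0,1,0,0,-0.8,0,0,0,1,0,0,-0.8,0,0,0,1,0,0,-0.7,0,0,0,0,0,0,0,0,0,0,0,0,0,0,0,0,0,0,0,0,0,0,0,0,0,0,0,0,0,0,0,0,0,0,0,0,0,0],
  "squeeze": 20
}}

```text
t: 26.3
tool_pos: [0.5359, -0.2945, 0.189]
eef_rot: [3.138, 0.0, 1.612]
force: [3.9, 1.4, 5.0]
gripper_width: 0.0392
grip_force: 20.7
```

Emit:
{"api": "move_arm", "payload": {
  "moves": [0,0,0,0,0,0,0,0,0,0,0.4,0,0,0,0,0,0,0.8,0,0,0,0,0,0,1,0,0,0,0,0,0,1,0,0,0,0,0,0,1,0,0,0,0,0,0,1,0,0,0,0,0,0,1,0,0,0,0,-0.2,1,1,0,0,0,0,-0.2,1,0.5,0,0,0,0,-0.2,1,0,0,0,0],
  "squeeze": 50
}}

```text
t: 27.68
tool_pos: [0.5222, -0.2325, 0.3425]
eef_rot: [3.141, -0.001, 1.612]
force: [0.4, -0.1, -4.7]
gripper_width: 0.038
grip_force: 51.0
```

Run:
```python
from g import *
o=telemetry.observe();print(o["tool_pos"],o["t"],o["force"],o["gripper_width"])
delta((.4671,.218,.34),tgt(30))
```

```text
[ 0.522 -0.232  0.342] 27.675 [ 0.385 -0.136 -4.7  ] 0.037952963517743715
shift units [-2.755 22.524 -0.124] turn units [ 0.119 -2.994 -0.003]
```

Emit:
{"api": "move_arm", "payload": {
  "moves": [0,-0.12,1,0,0,0,0,0,-0.12,1,0,0,0,0,0,-0.12,1,0,0,0,0,0,-0.12,1,0,0,0,0,0,-0.12,1,0,0,0,0,0,-0.12,1,0,0,0,0,0,-0.12,1,0,0,0,0,0,-0.12,1,0,0,0,0,0,-0.12,1,0,0,0,0,0,-0.12,1,0,0,0,0,0,-0.12,1,0,0,0,0,0,-0.12,1,0,0,0,0]
}}

```text
t: 29.18
tool_pos: [0.4936, 0.0071, 0.3419]
eef_rot: [3.141, -0.001, 1.612]
force: [0.4, 0.8, -4.1]
gripper_width: 0.0383
grip_force: 50.9
```

Emit:
{"api": "move_arm", "payload": {
  "moves": [0,-0.12,0.95,0,0.01,-0.27,0,0,-0.12,0.95,0,0.01,-0.27,0,0,-0.12,0.95,0,0.01,-0.27,0,0,-0.12,0.95,0,0.01,-0.27,0,0,-0.12,0.95,0,0.01,-0.27,0,0,-0.12,0.95,0,0.01,-0.27,0,0,-0.12,0.95,0,0.01,-0.27,0,0,-0.12,0.95,0,0.01,-0.27,0,0,-0.12,0.95,0,0.01,-0.27,0,0,-0.12,0.95,0,0.01,-0.27,0,0,-0.12,0.95,0,0.01,-0.27,0,0,0,0,0,0,0,0]
}}

```text
t: 30.68
tool_pos: [0.4661, 0.216, 0.3412]
eef_rot: [2.625, 0.001, 1.614]
force: [0.2, -0.2, -4.8]
gripper_width: 0.0382
grip_force: 51.2
```

Run:
```python
from chk import *
o=telemetry.observe();print(o["tool_pos"],o["t"],o["force"],o["gripper_width"])
delta((.4671,.218,.338),tgt(30))
t=R.from_euler('xyz',o["eef_rot"]).apply([0,0,-1]);O=o["tool_pos"]-.189*t
u=np.cross([0,1,0],t);u/=np.linalg.norm(u);v=np.cross(t,u)
for c in("top","side"):
    s=snapshot(c);P=pts(s);d=P-O;h=d@t;r=np.linalg.norm(d-h[...,None]*t,axis=-1)
    m=(r<.045)&(h>-.004)&(h<.015)
    q=np.c_[d[m]@u,d[m]@v].astype(np.float32);print(c,m.sum(),np.percentile(h[m],[10,50,90]),cv2.minEnclosingCircle(q),q.min(0),q.max(0))
```

```text
[0.466 0.216 0.341] 30.675 [ 0.212 -0.212 -4.792] 0.03820198891508493
shift units [ 0.052  0.1   -0.161] turn units [ 0.006 -0.04  -0.015]
top 141 [0.006 0.009 0.012] ((-0.0005849860608577728, -0.004873102530837059), 0.03273526579141617) [-0.032 -0.033] [0.031 0.008]
side 158 [0.003 0.007 0.01 ] ((-7.241544517455623e-05, 0.0005897849914617836), 0.03289094567298889) [-0.032 -0.02 ] [0.033 0.032]
```

Emit:
{"api": "move_arm", "payload": {
  "moves": [0,0.05,0.1,-0.16,0,-0.04,-0.015,0,0,0,0,0,0,0,0,0.125,0.005,-0.2165,0,0,0,0,0.125,0.005,-0.2165,0,0,0,0,0.063,0.003,-0.108,0,0,0,0,0.063,0.003,-0.108,0,0,0,0,0.063,0.003,-0.108,0,0,0,0,0.063,0.003,-0.108,0,0,0,0,0.063,0.003,-0.108,0,0,0,0,0,0,0,0,0,0]
}}

```text
t: 32.02
tool_pos: [0.4797, 0.2173, 0.3189]
eef_rot: [2.616, 0.002, 1.609]
force: [-0.0, 0.1, -5.2]
gripper_width: 0.0379
grip_force: 51.1
```

```bash
cat > loc.py <<'E'
from chk import *
o=telemetry.observe();d=o["tool_pos"]-S;t=R.from_euler('xyz',o["eef_rot"]).apply([0,0,-1])
print("h",d@n-.189,"u",d@u,"v",d@v,"axis u,v deg",np.degrees([t@u,t@v]),"F n,u,v",o["force"]@n,o["force"]@u,o["force"]@v,"torque",o["torque"],o["t"])
E
python3 loc.py
```

```text
h 0.06276628869357648 u 0.0017467238361345422 v -0.0011294207578930677 axis u,v deg [-0.102  0.154] F n,u,v -4.484800455944095 -2.600148675408505 0.011182673806416008 torque [-0.007  0.961 -0.053] 32.025
```

Emit:
{"api": "move_arm", "payload": {
  "moves": [0,-0.087,0.075,-0.05,0,0,0,0,0,0,0,0,0,0,0,0,0,0,0,0,0]
}}

```text
t: 32.4
tool_pos: [0.478, 0.2189, 0.3182]
eef_rot: [2.616, 0.001, 1.609]
force: [-0.3, -0.7, -4.7]
gripper_width: 0.0384
grip_force: 51.1
```

```bash
python3 loc.py
```

```text
h 0.06300719952720624 u -0.0001199285276624884 v 0.0004573615541062859 axis u,v deg [-0.132  0.139] F n,u,v -3.8480123307277925 -2.611601666819657 -0.8274202122094879 torque [-0.018  1.014  0.049] 32.4
```

Baseline force along n is about -4. Descend through the nose slowly.

Emit:
{"api": "move_arm", "payload": {
  "moves": [0,0.038,0.002,-0.065,0,0,0,0,0.038,0.002,-0.065,0,0,0,0,0.038,0.002,-0.065,0,0,0,0,0.038,0.002,-0.065,0,0,0,0,0.038,0.002,-0.065,0,0,0,0,0.038,0.002,-0.065,0,0,0,0,0,0,0,0,0,0]
}}

```text
t: 33.28
tool_pos: [0.4826, 0.2191, 0.3102]
eef_rot: [2.616, 0.001, 1.609]
force: [0.4, -0.4, -4.6]
gripper_width: 0.038
grip_force: 51.1
```

```bash
python3 loc.py
```

```text
h 0.05377380342853075 u -7.168114890016009e-05 v 0.00047005306094929965 axis u,v deg [-0.119  0.143] F n,u,v -4.217954540701799 -1.9593423684592388 -0.476182481982604 torque [-0.014  0.946  0.04 ] 33.275
```

Emit:
{"api": "move_arm", "payload": {
  "moves": [0,0.05,0.002,-0.087,0,0,0,0,0.05,0.002,-0.087,0,0,0,0,0.05,0.002,-0.087,0,0,0,0,0.05,0.002,-0.087,0,0,0,0,0.05,0.002,-0.087,0,0,0,0,0.05,0.002,-0.087,0,0,0,0,0.05,0.002,-0.087,0,0,0,0,0.05,0.002,-0.087,0,0,0,0,0.05,0.002,-0.087,0,0,0,0,0,0,0,0,0,0]
}}

```text
t: 34.52
tool_pos: [0.4917, 0.2194, 0.2945]
eef_rot: [2.616, 0.001, 1.609]
force: [0.3, 0.8, -5.0]
gripper_width: 0.038
grip_force: 51.1
```

```bash
python3 loc.py
```

```text
h 0.03567304148419126 u -0.00010912244423420814 v 0.0004366491633945699 axis u,v deg [-0.118  0.148] F n,u,v -4.499019687131875 -2.1898777838106973 0.6977882135251628 torque [-0.014  0.949  0.001] 34.525
```

Now 1 mm steps to contact.

Emit:
{"api": "move_arm", "payload": {
  "moves": [0,0.025,0.001,-0.043,0,0,0,0,0.025,0.001,-0.043,0,0,0,0,0.025,0.001,-0.043,0,0,0,0,0,0,0,0,0,0]
}}

```text
t: 35.02
tool_pos: [0.4931, 0.2195, 0.292]
eef_rot: [2.616, 0.001, 1.609]
force: [0.3, -0.4, -4.9]
gripper_width: 0.0381
grip_force: 51.1
```

Emit:
{"api": "move_arm", "payload": {
  "moves": [0,0.025,0.001,-0.043,0,0,0,0,0,0,0,0,0,0]
}}

```text
t: 35.28
tool_pos: [0.4935, 0.2196, 0.2914]
eef_rot: [2.616, 0.001, 1.609]
force: [-1.6, 0.7, -1.8]
gripper_width: 0.0381
grip_force: 51.4
```

```bash
python3 loc.py
```

```text
h 0.03203562031367477 u -6.048737413254235e-05 v 0.00048493750977969974 axis u,v deg [-0.13   0.131] F n,u,v -0.7549973824226589 -2.295868774268828 0.7161131684137113 torque [-0.035  1.11   0.01 ] 35.275
```

Contact at h = 32.0 mm. Press another 1 mm, release and retreat.

Emit:
{"api": "move_arm", "payload": {
  "moves": [0,0.025,0.001,-0.043,0,0,0,0,0,0,0,0,0,0,1,0,0,0,0,0,0,1,0,0,0,0,0,0,1,0,0,0,0,0,0,1,0,0,0,0,0,0,1,-0.25,-0.01,0.433,0,0,0,1,-0.5,-0.02,0.866,0,0,0,1,-0.5,-0.02,0.866,0,0,0,1,-0.5,-0.02,0.866,0,0,0,1,-0.5,-0.02,0.866,0,0,0,1,0,0,0,0,0,0]
}}

```text
t: 36.78
tool_pos: [0.4491, 0.218, 0.3703]
eef_rot: [2.612, -0.0, 1.61]
force: [-0.0, -0.6, -0.2]
gripper_width: 0.0855
grip_force: 0.0
```

Run:
```python
from chk import *
chk(.032,.05,.022,.033,"seat2.png")
chk(-.002,.018,.035,.042)
o=telemetry.observe();print(o["joint_pos"],o["t"])
delta((.5995,.0583,.31),tgt(0))
```

```text
top 136 plane tilt deg [-2.206  0.724] h 0.04148186938324691 ext -0.031486108422444016 0.029885562847730786 -0.03201771811954615 0.024957884754468408
side 115 plane tilt deg [-1.68  -2.079] h 0.038477367087236015 ext -0.03126309818023703 0.03232193164982021 -0.02861874319311919 0.030832392753189983
top 136 plane tilt deg [-5.09   1.094] h 0.0086771651306328 ext -0.03588779673621269 0.04127449866433366 -0.04180789415735715 0.039672474223975046
side 118 plane tilt deg [-0.848 -3.795] h 0.006697462224501086 ext -0.04142772517903311 0.04157552277135499 -0.025973532761654882 0.04146034537824398
[ 0.52   0.056 -0.584  0.457 -0.236  1.995] 36.975
shift units [ 7.527 -7.964 -2.876] turn units [-0.108  3.004  0.014]
```

View pics/seat2.png

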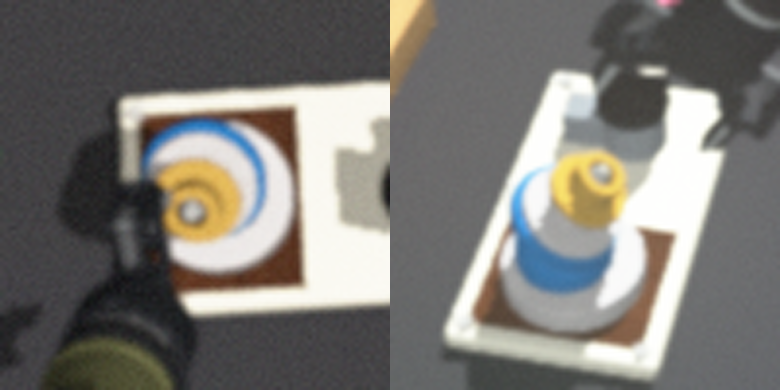

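Emit:
{"api": "move_arm", "payload": {
  "moves": [1,0,-1,0,-0.013,0.375,0,1,0,-1,0,-0.013,0.375,0,1,0,-1,0,-0.013,0.375,0,1,0,-1,0,-0.013,0.375,0,1,0,-1,0,-0.013,0.375,0,1,0,-1,0,-0.013,0.375,0,1,0,-1,0,-0.013,0.375,0,1,0,-1,0,-0.013,0.375,0]
}}

```text
t: 37.98
tool_pos: [0.4492, 0.0569, 0.3674]
eef_rot: [-3.14, -0.001, 1.609]
force: [0.7, 0.7, -0.8]
gripper_width: 0.0855
grip_force: 0.0
```

Emit:
{"api": "move_arm", "payload": {
  "moves": [1,0.95,0,-0.35,0,0,1,1,0.95,0,-0.35,0,0,1,1,0.95,0,-0.35,0,0,1,1,0.95,0,-0.35,0,0,1,1,0.95,0,-0.35,0,0,1,1,0.95,0,-0.35,0,0,1,1,0.95,0,-0.35,0,0,1,1,0.95,0,-0.35,0,0,1,1,0,0,0,0,0,1,1,0,0,0,0,0,0]
}}

```text
t: 39.22
tool_pos: [0.6013, 0.0576, 0.3108]
eef_rot: [3.14, -0.003, -3.106]
force: [-0.1, 0.4, -0.1]
gripper_width: 0.0852
grip_force: 0.0
```

Run:
```python
from g import *
o=telemetry.observe();print(o["tool_pos"],o["t"],o["joint_pos"])
delta((.6008,.0584,.2525),tgt(0,-180))
```

```text
[0.601 0.058 0.311] 39.225 [ 0.095  0.446 -0.107  1.02   0.002  0.059]
shift units [-0.023  0.042 -2.917] turn units [-0.009 -0.016  0.029]
```

Emit:
{"api": "move_arm", "payload": {
  "moves": [1,-0.02,0.04,-0.9,0,0,0.03,1,0,0,-0.9,0,0,0,1,0,0,-0.7,0,0,0,1,0,0,-0.4,0,0,0,0,0,0,0,0,0,0,0,0,0,0,0,0,0,0,0,0,0,0,0,0,0,0,0,0,0,0,0,0,0,0,0,0,0,0,0,0,0,0,0,0,0],
  "squeeze": 30
}}

```text
t: 40.48
tool_pos: [0.601, 0.0567, 0.2552]
eef_rot: [-3.138, 0.001, -3.1]
force: [-0.1, -7.7, 2.6]
gripper_width: 0.0153
grip_force: 34.1
```

Emit:
{"api": "move_arm", "payload": {
  "moves": [0,0,-0.08,0,0,0,0,0,0,0,0,0,0,-0.6,0,0,0,0,0,0,-0.6,0,0,0,0,0,0,-0.6,0,0,0,0,0,0,-0.6,0,0,0,0,0,0,-0.6,0,0,0,0,0,0,-0.6,0,0,0,0,0,0,-0.6,0,0,0,0,0,0,-0.6,0,0,0,0,0,0,-0.6,0,0,0,0,0,0,0],
  "squeeze": 45
}}

```text
t: 41.85
tool_pos: [0.6013, 0.0571, 0.2552]
eef_rot: [3.138, 0.0, 2.244]
force: [0.9, -0.8, 4.3]
gripper_width: 0.0153
grip_force: 46.2
```

Turned 54°; finish to 67°, release and lift.

Emit:
{"api": "move_arm", "payload": {
  "moves": [0,0,0,0,0,0,-0.6,0,0,0,0,0,0,-0.7,0,0,0,0,0,0,0,1,0,0,0,0,0,0,1,0,0,0,0,0,0,1,0,0,0,0,0,0,1,0,0,0,0,0,0,1,0,0,1,0,0,0,1,0,0,1,0,0,0,1,0,0,1,0,0,0,1,0,0,1,0,0,0,1,-1,0,1,0,0,0]
}}

```text
t: 43.35
tool_pos: [0.5814, 0.0569, 0.3548]
eef_rot: [3.139, -0.0, 2.016]
force: [-0.7, -0.2, -0.1]
gripper_width: 0.0852
grip_force: 0.0
```

Emit:
{"api": "move_arm", "payload": {
  "moves": [1,-1,-1,0.3,0,0,0,1,-1,-1,0.3,0,0,0,1,-1,-1,0,0,0,0,1,-1,-1,0,0,0,0,1,-1,-1,0,0,0,0,1,-1,-1,0,0,0,0,1,-1,-1,0,0,0,0,1,-1,-1,0,0,0,0,1,-1,-1,0,0,0,0,1,-1,-1,0,0,0,0,1,0,0,0,0,0,0]
}}

```text
t: 44.72
tool_pos: [0.3795, -0.1437, 0.3663]
eef_rot: [3.14, -0.001, 2.013]
force: [0.3, -1.0, 0.1]
gripper_width: 0.0853
grip_force: 0.0
```

Run:
```python
from chk import *
s=snapshot("top");P=pts(s);z=P[...,2]
m=(np.hypot(P[...,0]-.6,P[...,1]-.058)<.045)&(z>.10)&(z<.12)
print(cv2.minAreaRect(P[m][:,:2].astype(np.float32)*1000))
chk(.032,.05,.022,.033)
save(s,"end.png",(90,60,490,330),2)
print(telemetry.observe()["t"],telemetry.observe()["tool_pos"])
```

```text
((599.1756591796875, 58.352088928222656), (17.081022262573242, 61.926692962646484), 23.3740291595459)
top 174 plane tilt deg [-1.584 -0.359] h 0.04137945024805965 ext -0.03055566246007868 0.031312996112466324 -0.03177073154742818 0.03191065549150511
side 118 plane tilt deg [-0.164 -1.   ] h 0.038584267881268036 ext -0.03204152673953889 0.032400144459431166 -0.026938304829119995 0.03153937729435346
44.875 [ 0.381 -0.143  0.366]
```

View pics/end.png

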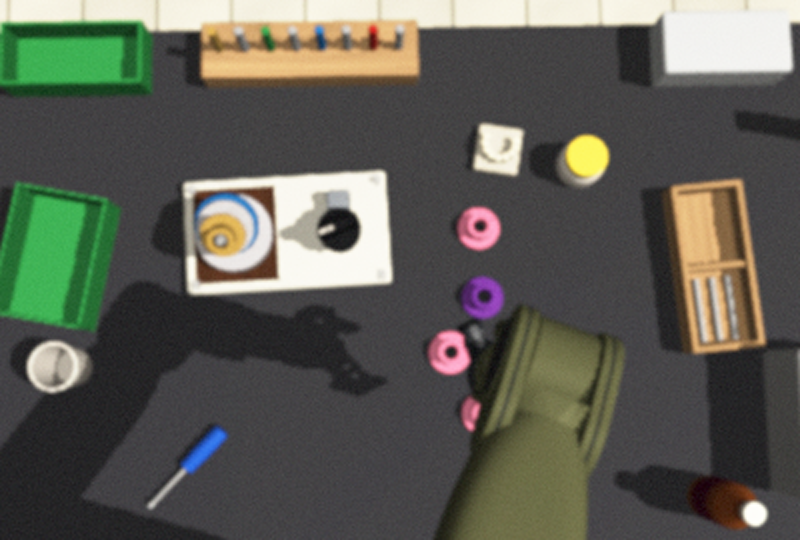

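The brass collar sits on the silver one at crop (222,232). The knob's white line is at (325,230), turned about 69° and at its stop, and the bystanders are where they were.

```bash
python3 -c "
from bench import ctrl; print(ctrl.sign_off())"
```

```text
the job is handed in; nothing more can be done
None
```

The job is done and handed in at about 45 s: the silver collar is flat on the blue seat, the brass collar flat on the silver one, and the knob clicked over to its stop at about 69°; on the way, a wrist turn that hit its joint limit dragged the silver collar about 13 cm across the bench before I regrasped it, and the final picture shows no bystander moved.

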